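Feel the gap of a sprung pressure shoe with a setting gauge

TASK

Clear the pine offcut that lies across the pressure-shoe fixture on the bench into the blue scrap bin, then draw the red-handled gauge from its block and slide its blade upright down the gap between the steel fence and the sprung brass shoe, flat against the fence, until it drags snugly: the shoe pushed back by about 2 mm, neither loose nor jammed, and the tip not pushed out below the shoe. Finish while still gripping the gauge and holding it still at that depth; do not let go. Leave the other gauges and everything else on the bench where they are.

Things in the scene. Friction and masses are not known exactly. Their poses are not given: they have to be found in the camera images.
- fixture: Pressure-shoe fixture screwed to the bench: aluminium base 220 x 160 x 15 mm spanning x = -100 to +120 mm, with a green spring housing (65 mm high) at x = 79 to 105 mm. Origin: underside of the base, at the nominal fence face; x points across the gap from fence to shoe, y runs along the gap, z up.
- gap (a point): Point of the fixture on its nominal fence face, half way along the gap, level with the tops of the fence and the shoe (75 mm above the bench). Axes as the fixture's. A 6 mm blade against the fence first touches the shoe 22 to 34 mm below the tops, and each 4 mm deeper pushes the shoe back 1 mm; the base lies 60 mm below the tops.
- fence: Fixed upright steel fence plate, 15 mm thick, 140 mm long (y), standing on the fixture's base; its top is 75 mm above the bench. Origin: bottom edge of its working face, 15 mm above the bench; the upright working face is the plane x = 0 and looks to +x at the shoe. Its setting differs by up to 1.5 mm either way from the fixture's nominal fence face; axes parallel to the fixture's.
- shoe_lip (a point): Middle of the upper edge of the brass shoe's working face, level with the fence top; moves with the shoe. With the shoe at rest it is 13 mm in +x from point gap, so the mouth is 11.5 to 14.5 mm wide. The shoe is 120 mm long (y) and its face leans: the gap narrows by 1 mm for each 4 mm of depth, down to the shoe's lower edge 44 mm below the tops.
- shoe (a joint): How far the sprung shoe is pushed back from rest, away from the fence along the fixture's +x, in m: 0 at rest, stop at 0.009. Spring: about 1 N preload plus 1.5 N per mm.
- offcut: Loose pine offcut 90 (x) x 32 (y) x 28 (z) mm, about 45 g, lying across the tops of fence and shoe and covering the gap. Origin: centre of its underside.
- scrap_bin: Blue open plastic bin fixed to the bench, 200 (x) x 160 (y) x 60 (z) mm outside, walls and floor 6 mm. Origin: centre of its underside.
- gauge_block: Dark wooden block fixed to the bench, 70 (x) x 200 (y) x 55 (z) mm, three slots 65 mm apart along y, 45 mm deep, about 9 x 29 mm; the gauges stand in them in any order, their tips 10 mm above the bench and handle tops 122 mm above it. Origin: centre of its underside.
- gauge_red: Setting gauge standing upright in a slot of the wooden block: red plastic handle 14 (x) x 34 (y) x 42 (z) mm, on a flat steel blade 6 mm thick (x), 26 mm wide (y), 70 mm long. Origin: centre of the blade's lower tip; x is across the blade's thickness, y along its width, z up towards the handle. The handle spans z = 70 to 112 mm. About 120 g. This is the gauge to use.
- gauge_blue: Setting gauge standing upright in a slot of the wooden block: blue plastic handle 14 (x) x 34 (y) x 42 (z) mm, on a flat steel blade 5 mm thick (x), 26 mm wide (y), 70 mm long. Origin: centre of the blade's lower tip; x is across the blade's thickness, y along its width, z up towards the handle. The handle spans z = 70 to 112 mm. Leave it.
- gauge_yellow: Setting gauge standing upright in a slot of the wooden block: yellow plastic handle 14 (x) x 34 (y) x 42 (z) mm, on a flat steel blade 4 mm thick (x), 26 mm wide (y), 70 mm long. Origin: centre of the blade's lower tip; x is across the blade's thickness, y along its width, z up towards the handle. The handle spans z = 70 to 112 mm. Leave it.
- glue: White glue bottle with red cap, 64 mm diameter, 170 mm high, standing behind the gauge block. Origin: centre of its underside. Leave it.
- tape_reel: Flat black and yellow measuring-tape reel, 124 mm diameter, 40 mm high, lying flat. Origin: centre of its underside. Leave it.
- pot: White open plastic pot, 90 mm diameter, 90 mm high, beyond the bin. Origin: centre of its underside. Leave it.
- screwdriver: Screwdriver lying on the bench beyond the fixture. Leave it.
- tin: Round tin with a green label, 80 mm diameter, 100 mm high, on the left. Origin: centre of its underside. Leave it.

How it is judged:
By the outcome, as a careful person would: the job done as asked, in the order asked, and still so for the second after the job is handed in, while the arm keeps its last pose, push and grip.
It also fails if it takes over 61 s, if anything falls off the work surface, if the arm or the gripper's body presses on something with over 40 N, if the wrist force passes 120 N, or if a joint passes its speed limit or range.

ROBOT

A 6-joint arm with a two-finger parallel gripper is mounted at the origin on the work surface. World frame = base frame: x ahead of the robot, y to its left, z up, the work surface at z = 0. Lengths are in mm, angles in rad, forces in N, time in s.
With the tool pointing down it reaches from about 275 to 750 mm from the base axis. Payload 10.2 kg.
Tool frame: the origin (TCP) lies on the front face of the gripper's body, between the roots of the fingers; the fingertips stand 73 mm ahead of it and the grasp point (between the pads) lies 54 mm ahead of it; z points along the fingers, y is the line along which they close (so a half turn about z gives the same grasp; the last joint's range is limited). The gripper opens to 85 mm and grips with 20 to 120 N. Pads are 22 mm wide; open, the fingers measure 114 mm over their backs; the gripper's body (76 mm by 85 mm) begins 54 mm behind the grasp point. The pads swing forward as they close: fully open they stand 13 mm farther back than shut.
Start: joints at [-1.456, 0.313, 1.498, -0, 1.331, -0.223], TCP at [173.979, -495.341, 303.894] pointing down, gripper open.
Joint ranges: [-2.94, 2.94], [-0.97, 2.17], [0.19, 2.56], [-1.23, 4.37], [0.02, 3.11], [-2.88, 2.88]. Speed limits (rad/s): [2.39, 2.39, 3.01, 3.14, 3.14, 3.14].

INTERFACE

Orientations are given as a unit quaternion [w, x, y, z].
In Python, from rig import * gives the robot as it stands.
- The arm moves only by the tool step_arm, never from a script. Its argument "plan" is a list of rows, each an object with "offset": the shift along the tool's x, y, z in cm, a list of three; "rot": the turn, a rotation vector about the tool's x, y, z in degrees, a list of three; "gripper": the finger opening in cm, from 0 to 8.54. In form: [{"offset": [x, y, z], "rot": [wx, wy, wz], "gripper": gripper}, ...]. A call has 1 to 12 rows; each row is the pose to reach, as a shift and turn from the pose commanded when the call began, along the tool's axes at that moment; what a row does not reach only later rows make up. A row lasts 1/10 s, in which the tool goes at most 50 mm and 8.59 degrees, less where a joint would pass 70% of its speed; a pose out of reach is approached as far as the arm can. A call with a gripper value outside its range is refused whole. The fingers move at their own pace and stop on an object; "squeeze" is the grip in N (left out, the last holds). Time passes only in rows, so rows that repeat a pose let the fingers close. It gives the time, the measured TCP pose, the force, the opening and the grip force at its end, in the units of the state.
- sense(): the state, without advancing time (a new reading comes with each control period).
- capture(name): name is "scene" or "side" or "wrist"; returns a dict with "color" (384x512x3 uint8, red, green, blue), "depth" (384x512 float32, mm along the optical axis (not along the pixel's ray), 0 where there is no reading), "vertical_fov" (degrees; the focal length in pixels is half the picture's height over the tangent of half this angle, whatever the lens; pixels are square), "cx", "cy" (the principal point, pixels), "k1" (the pictures are not rectified: a ray, as slopes to the right and down, at radius r is drawn at 1 + k1 r^2 times it, then the intrinsics apply), "rvec" (rotation vector, rad) and "tvec" (3), from world to camera coordinates, as OpenCV has them; the wrist camera has in their place "mount" (4x4, takes a point from camera to tool coordinates, whose origin is the TCP and whose axes are the flange's). Camera axes: x right, y down, z forward; pixel columns grow to the right and rows downward; lengths in mm; the calibration is good to about 2 mm. A picture is of the moment at which its call begins: read the wrist's pose just before it.
- finish_job(): hands the job in; it is judged then, once.
The state is a dict: "time_s": time; "joints": joint angles; "dq": joint speeds; "tau": joint torques, N m; "eef_pos": TCP position; "ee_rot": TCP orientation; "force": force on the tool from outside, world axes, zero at the start; "wrist_torque": the same for the moment, N m; "grip_width": opening from 0.0 (shut) to 1.0 (fully open); "grip_force": force on a finger pad.
Only numpy, scipy, OpenCV 4.12 (cv2) and the standard library are available. Lean on these libraries where they do the work, as an engineer would, in place of code of your own. Each camera call takes 0.05 s, during which the arm holds its last target. There are 200 camera calls.

## Working session

There is one attempt and no reset: what is moved stays moved. The work goes in short steps, Python scripts to look and compute and a tool call to move; the robot and the scene stay as the last step left them, time stands still between calls to the robot, and variables do not carry over. Pictures are saved under pics/ and viewed, at most 10 in all, crops included, and the job is handed in when it is done.

Besides the shell and the picture viewer there is one more tool, called after "Call:" as name(argument=value, ...) on one line, values as JSON. step_arm: Moves the arm, as the interface text tells. Its arguments: {"type":"object","properties":{"plan":{"type":"array"},"squeeze":{"type":"number"}},"required":["plan"]}

```bash
mkdir -p pics; ls; cat > h.py <<'E'
from rig import *
import numpy as np, cv2
from scipy.spatial.transform import Rotation as R
def Rq(q): return R.from_quat([q[1],q[2],q[3],q[0]]).as_matrix()
def cloud(c,s=None):
    d=c["depth"]; h,w=d.shape; f=h/2/np.tan(np.radians(c["vertical_fov"])/2)
    v,u=np.mgrid[0:h,0:w]
    K=np.array([[f,0,c["cx"]],[0,f,c["cy"]],[0,0,1]])
    p=cv2.undistortPoints(np.stack([u,v],-1).reshape(-1,1,2).astype(float),K,np.array([c["k1"],0,0,0.])).reshape(h,w,2)
    P=np.dstack([p[...,0]*d,p[...,1]*d,d]).reshape(-1,3)
    if "mount" in c:
        M=np.array(c["mount"]); T=P@M[:3,:3].T+M[:3,3]
        W=T@Rq(s["ee_rot"]).T+np.array(s["eef_pos"])
    else:
        Rm=cv2.Rodrigues(np.array(c["rvec"],float))[0]; W=(P-np.array(c["tvec"]).ravel())@Rm
    W[d.ravel()==0]=np.nan
    return W.reshape(h,w,3)
def save(n,c): cv2.imwrite(f"pics/{n}.png",c["color"][...,::-1])
E
python3 - <<'E'
from h import *
s=sense();print(s)
c=capture("scene");save("scene0",c);W=cloud(c);np.save("scene0.npy",W)
c2=capture("side");save("side0",c2);np.save("side0.npy",cloud(c2))
a=cv2.imread("pics/scene0.png");
np.savez("c.npz",a=c["color"],b=c2["color"])
E
```

```text
pics
{'time_s': 0.0, 'joints': array([-1.45642298e+00,  3.13440639e-01,  1.49840599e+00,  3.53627248e-06,
        1.33100162e+00, -2.23398951e-01]), 'dq': array([-1.30029684e-03, -1.04182263e-03,  1.14650412e-04, -1.07975781e-03,
       -1.84631799e-04,  7.01186369e-05]), 'tau': array([-2.33229643e-03, -4.12277842e+01, -2.59742868e+01, -3.88868166e-04,
        4.24744299e-03,  1.26949135e-05]), 'eef_pos': array([ 173.94898662, -495.17883834,  303.35151255]), 'ee_rot': array([-6.26773122e-04,  9.85772476e-01,  1.68083999e-01,  3.59208800e-05]), 'force': array([-0.57252772, -0.87651666, -0.22165786]), 'wrist_torque': array([-0.03259304, -0.00952784,  0.02574445]), 'grip_force': 0.0, 'grip_width': 1.000880803135885}
```

View pics/scene0.png

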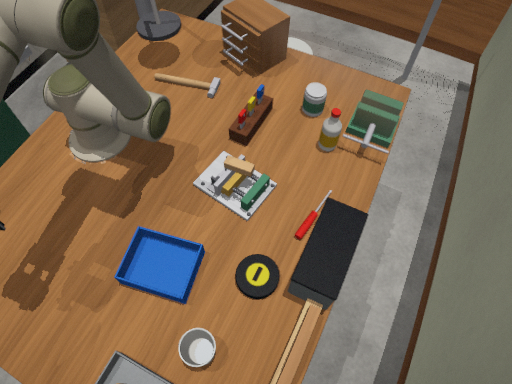

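View pics/side0.png

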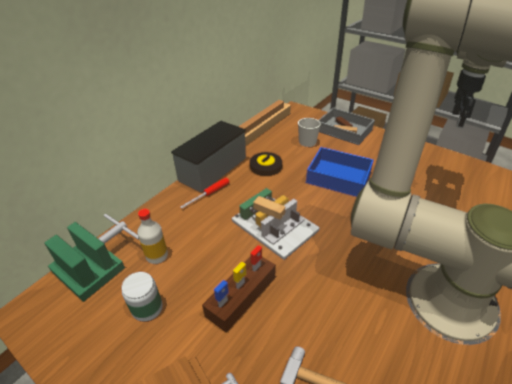

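The scene view shows the fixture at about (235,184), with the offcut at (238,164). The block is at (251,120) with the red gauge at (241,116), and the bin is at (161,264). The side view shows the same layout, with the red handle at (256,257).

```bash
python3 - <<'E'
from h import *
z=np.load("c.npz")
for n,k in(("scene0","a"),("side0","b")):
    W=np.load(n+".npy");im=z[k];hsv=cv2.cvtColor(im,cv2.COLOR_RGB2HSV);H,S,V=[hsv[...,i].astype(int) for i in range(3)]
    Z=W[...,2]
    # table check
    X=W[...,0];Y=W[...,1]
    win={"scene0":dict(red=(232,105,250,128),block=(225,90,278,145),fix=(190,148,280,220),off=(220,150,258,178),bin=(110,222,210,305)),
         "side0":dict(red=(245,240,270,275),block=(200,240,280,325),fix=(230,185,322,255),off=(250,190,290,220),bin=(300,140,375,195))}[n]
    def m(name,mask):
        u0,v0,u1,v1=win[name];B=np.zeros_like(mask);B[v0:v1,u0:u1]=1
        P=W[mask&B];P=P[np.isfinite(P).all(1)]
        if len(P)<4: print(n,name,len(P));return
        r=cv2.minAreaRect(P[:,:2].astype(np.float32))
        print(n,name,len(P),"med",np.median(P,0).round(),"z",np.percentile(P[:,2],[2,98]).round(),"rect",np.round(r[0]),np.round(r[1]),round(r[2],1))
    m("red",((H<6)|(H>174))&(S>170)&(Z>60))
    m("block",(Z>45)&(Z<62)); 
    m("block",(Z>100)) 
    m("fix",(Z>8)&(Z<22)&(S<60)); m("off",(Z>95)&(Z<112)); m("fix",(H>60)&(H<95)&(S>80)&(Z>55))
    m("bin",(Z>52)&(Z<70)&(H>100)&(H<125)&(S>120))
E
```

```text
scene0 red 74 med [462. 218. 112.] z [ 85. 123.] rect [461. 225.] [33. 15.] 78.4
scene0 block 701 med [472. 270.  55.] z [47. 59.] rect [462. 291.] [202.  73.] 87.9
scene0 block 150 med [464. 276. 117.] z [101. 123.] rect [463. 288.] [157.  16.] 87.0
scene0 fix 1436 med [548.   7.  15.] z [10. 20.] rect [530.  32.] [161. 221.] 80.2
scene0 off 297 med [540.  52. 103.] z [ 96. 107.] rect [537.  54.] [91. 34.] 3.1
scene0 fix 295 med [612.  13.  65.] z [57. 69.] rect [611.  16.] [116.  26.] 80.9
scene0 bin 636 med [ 478. -310.   59.] z [53. 63.] rect [ 475. -305.] [200. 161.] 10.7
side0 red 130 med [453. 237. 115.] z [ 86. 125.] rect [456. 231.] [32. 11.] 88.4
side0 block 1616 med [447. 310.  55.] z [47. 58.] rect [459. 294.] [201.  73.] 88.9
side0 block 408 med [455. 301. 119.] z [102. 124.] rect [458. 294.] [163.  15.] 89.0
side0 fix 1268 med [462.  79.  16.] z [ 9. 21.] rect [527.  35.] [163. 221.] 80.5
side0 off 277 med [531.  61. 102.] z [ 96. 104.] rect [534.  58.] [91. 35.] 3.5
side0 fix 104 med [609.  41.  64.] z [61. 66.] rect [606.  23.] [112.  20.] 80.4
side0 bin 314 med [ 463. -249.   58.] z [52. 61.] rect [ 470. -299.] [198. 162.] 10.1
```

```bash
cat >> h.py <<'E'
def go(x,y,z,yaw):
    "offset (cm, tool axes) and rotvec (deg) to a tool-down pose whose tool x is at yaw deg"
    s=sense(); A=Rq(s["ee_rot"]); c,t=np.cos(np.radians(yaw)),np.sin(np.radians(yaw))
    B=np.array([[c,t,0],[t,-c,0],[0,0,-1]])
    print("t",round(s["time_s"],2),"offset",(A.T@(np.array([x,y,z])-s["eef_pos"])/10).round(2),"rot",R.from_matrix(A.T@B).as_rotvec(degrees=True).round(1),"from",np.round(s["eef_pos"],1))
E
python3 -c "
from h import *
go(536,56,260,3.2)"
```

```text
t 0.1 offset [ 52.42 -40.     4.4 ] rot [-0.1 -0.  16.2] from [ 174.  -495.2  303.4]
```

Call:
step_arm(plan=[{"offset": [52.4, -40, 4.4], "rot": [0, 0, 16.2], "gripper": 7}, {"offset": [52.4, -40, 4.4], "rot": [0, 0, 16.2], "gripper": 7}, {"offset": [52.4, -40, 4.4], "rot": [0, 0, 16.2], "gripper": 7}, {"offset": [52.4, -40, 4.4], "rot": [0, 0, 16.2], "gripper": 7}, {"offset": [52.4, -40, 4.4], "rot": [0, 0, 16.2], "gripper": 7}, {"offset": [52.4, -40, 4.4], "rot": [0, 0, 16.2], "gripper": 7}, {"offset": [52.4, -40, 4.4], "rot": [0, 0, 16.2], "gripper": 7}, {"offset": [52.4, -40, 4.4], "rot": [0, 0, 16.2], "gripper": 7}, {"offset": [52.4, -40, 4.4], "rot": [0, 0, 16.2], "gripper": 7}, {"offset": [52.4, -40, 4.4], "rot": [0, 0, 16.2], "gripper": 7}, {"offset": [52.4, -40, 4.4], "rot": [0, 0, 16.2], "gripper": 7}, {"offset": [52.4, -40, 4.4], "rot": [0, 0, 16.2], "gripper": 7}])

```text
time_s: 1.3
eef_pos: [503.3, 7.2, 263.7]
ee_rot: [0.0, 1.0, 0.028, -0.0]
force: [0.5, -1.3, 0.3]
grip_width: 0.821
grip_force: 0.0
```

```bash
python3 -c "
from h import *
go(536,56,260,3.2)"
```

```text
t 1.3 offset [ 3.54 -4.69  0.37] rot [ 0.  0. -0.] from [503.3   7.2 263.7]
```

Call:
step_arm(plan=[{"offset": [3.5, -4.7, 0.4], "rot": [0, 0, 0], "gripper": 7}, {"offset": [3.5, -4.7, 0.4], "rot": [0, 0, 0], "gripper": 7}, {"offset": [3.5, -4.7, 0.4], "rot": [0, 0, 0], "gripper": 7}, {"offset": [3.5, -4.7, 0.4], "rot": [0, 0, 0], "gripper": 7}])

```text
time_s: 1.7
eef_pos: [534.5, 53.1, 259.8]
ee_rot: [0.0, 1.0, 0.027, -0.0]
force: [-0.6, -1.2, 0.0]
grip_width: 0.818
grip_force: 0.0
```

```bash
python3 - <<'E'
from h import *
s=sense();c=capture("wrist");W=cloud(c,s);save("w1",c);np.savez("w1.npz",W=W,im=c["color"])
print(s["eef_pos"])
Z=W[...,2]
for lo,hi in((93,112),(72,82)):
    P=W[(Z>lo)&(Z<hi)];print(len(P),[np.round(q,1) for q in cv2.minAreaRect(P[:,:2].astype(np.float32))],np.median(P,0).round(1))
go(536,56,150,3.2)
E
```

```text
[534.47354489  53.11043164 259.78613914]
5196 [array([510.4, 163.4]), array([ 91.9, 268.6]), np.float64(13.7)] [531.6  58.3 102.4]
4165 [array([517.3, 139.1]), array([101.1, 341.5]), np.float64(9.4)] [529.9  17.6  74.4]
t 1.75 offset [ 0.18 -0.31 11.  ] rot [ 0.   0.  -0.1] from [534.4  52.8 260. ]
```

View pics/w1.png

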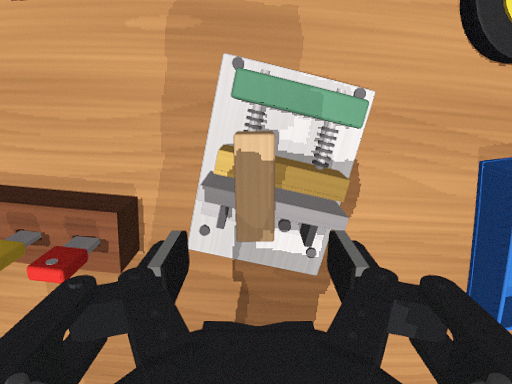

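The wrist view shows the offcut at about (255,187), lying over the grey fence and brass shoe, with green housing at the top. The red handle is at (58,263).

```bash
python3 - <<'E'
from h import *
d=np.load("w1.npz");W=d["W"];im=d["im"];Z=W[...,2];hsv=cv2.cvtColor(im,cv2.COLOR_RGB2HSV).astype(int)
v,u=np.mgrid[0:384,0:512]
def m(n,k):
    P=W[k];print(n,len(P),[np.round(q,1) for q in cv2.minAreaRect(P[:,:2].astype(np.float32))],"z",np.percentile(Z[k],[5,50,95]).round(1))
fx=(u>185)&(u<380)&(v>50)&(v<270)
m("off",fx&(u<290)&(Z>96)&(Z<110))
m("fence",fx&(v<228)&(Z>71)&(Z<79)&(hsv[...,1]<60))
m("shoe",fx&(v>140)&(v<228)&(Z>71)&(Z<79)&(hsv[...,1]>110))
m("base",fx&(Z>8)&(Z<22))
m("house",fx&(Z>60)&(Z<70)&(hsv[...,0]>60)&(hsv[...,0]<95)&(v<130))
m("red",(u<100)&(v>200)&(Z>115)&(Z<128))
E
```

```text
off 4314 [array([536.4,  55.1]), array([89.3, 32.1]), np.float64(3.6)] z [101.2 102.5 103.5]
fence 1799 [array([539.9,  31.7]), array([140.4,  71.6]), np.float64(80.0)] z [73.  74.4 75.5]
shoe 2250 [array([542.8,  30.9]), array([120.4,  22.1]), np.float64(80.1)] z [73.1 74.4 75.5]
base 12186 [array([529.1,  33.5]), array([160.7, 220.4]), np.float64(80.0)] z [13.4 14.6 16.4]
house 4147 [array([609.7,  19.4]), array([118.8,  26. ]), np.float64(80.1)] z [62.8 64.3 65.6]
red 663 [array([458.9, 226.8]), array([34.2, 14.4]), np.float64(87.6)] z [116.  121.1 122.5]
```

Call:
step_arm(plan=[{"offset": [0.2, -0.25, 4], "rot": [0, 0, 0], "gripper": 6}, {"offset": [0.2, -0.25, 8], "rot": [0, 0, 0], "gripper": 6}, {"offset": [0.2, -0.25, 10], "rot": [0, 0, 0], "gripper": 6}, {"offset": [0.2, -0.25, 11], "rot": [0, 0, 0], "gripper": 6}, {"offset": [0.2, -0.25, 11], "rot": [0, 0, 0], "gripper": 6}, {"offset": [0.2, -0.25, 11], "rot": [0, 0, 0], "gripper": 2.5}, {"offset": [0.2, -0.25, 11], "rot": [0, 0, 0], "gripper": 2.5}, {"offset": [0.2, -0.25, 11], "rot": [0, 0, 0], "gripper": 2.5}, {"offset": [0.2, -0.25, 11], "rot": [0, 0, 0], "gripper": 2.5}, {"offset": [0.2, -0.25, 11], "rot": [0, 0, 0], "gripper": 2.5}], squeeze=40)

```text
time_s: 2.75
eef_pos: [537.4, 56.4, 151.5]
ee_rot: [0.0, 1.0, 0.028, 0.001]
force: [-1.4, -1.0, 7.7]
grip_width: 0.364
grip_force: 40.3
```

```bash
python3 -c "
from h import *
s=sense();print(s['force'],s['grip_width'],s['grip_force'])
go(536,56,150,3.6)"
```

```text
[-1.38750123 -1.00089733  7.68583961] 0.3644405736904962 40.306904911994934
t 2.75 offset [-0.14  0.03  0.15] rot [ 0.  -0.2 -0.4] from [537.4  56.4 151.5]
```

Call:
step_arm(plan=[{"offset": [0, 0, -2], "rot": [0, 0, 0], "gripper": 2.5}, {"offset": [0, 0, -5], "rot": [0, 0, 0], "gripper": 2.5}, {"offset": [0, 0, -8], "rot": [0, 0, 0], "gripper": 2.5}, {"offset": [-1.2, 5, -8], "rot": [0, 0, 0], "gripper": 2.5}, {"offset": [-2, 9.5, -8], "rot": [0, 0, 0], "gripper": 2.5}, {"offset": [-3, 14, -8], "rot": [0, 0, 0], "gripper": 2.5}, {"offset": [-4, 18.5, -8], "rot": [0, 0, 0], "gripper": 2.5}, {"offset": [-5, 23, -8], "rot": [0, 0, 0], "gripper": 2.5}, {"offset": [-6, 27.5, -8], "rot": [0, 0, 0], "gripper": 2.5}, {"offset": [-7, 32, -8], "rot": [0, 0, 0], "gripper": 2.5}, {"offset": [-8, 35.4, -8], "rot": [0, 0, 0], "gripper": 2.5}, {"offset": [-8, 35.4, -8], "rot": [0, 0, 0], "gripper": 2.5}])

```text
time_s: 3.95
eef_pos: [475.2, -305.0, 230.1]
ee_rot: [0.001, 1.0, 0.025, 0.0]
force: [-0.3, 1.3, -0.2]
grip_width: 0.364
grip_force: 39.9
```

```bash
python3 -c "
from h import *
s=sense();print(s['force'],s['grip_width'],s['grip_force'])
go(473,-302,90,8)"
```

```text
[-0.27864852  1.31736199 -0.20063822] 0.3638448893886926 39.867791533470154
t 3.95 offset [-0.21 -0.33 14.01] rot [ 0.1 -0.  -5.1] from [ 475.2 -305.   230.1]
```

Call:
step_arm(plan=[{"offset": [-0.2, -0.3, 4], "rot": [0, 0, -5], "gripper": 2.5}, {"offset": [-0.2, -0.3, 8], "rot": [0, 0, -5], "gripper": 2.5}, {"offset": [-0.2, -0.3, 12], "rot": [0, 0, -5], "gripper": 2.5}, {"offset": [-0.2, -0.3, 14], "rot": [0, 0, -5], "gripper": 2.5}, {"offset": [-0.2, -0.3, 14], "rot": [0, 0, -5], "gripper": 2.5}, {"offset": [-0.2, -0.3, 14], "rot": [0, 0, -5], "gripper": 5}, {"offset": [-0.2, -0.3, 14], "rot": [0, 0, -5], "gripper": 5}, {"offset": [-0.2, -0.3, 14], "rot": [0, 0, -5], "gripper": 5}, {"offset": [-0.2, -0.3, 10], "rot": [0, 0, -5], "gripper": 5}, {"offset": [-0.2, -0.3, 5], "rot": [0, 0, -5], "gripper": 5}, {"offset": [-0.2, -0.3, 0], "rot": [0, 0, -5], "gripper": 5}, {"offset": [-0.2, -0.3, 0], "rot": [0, 0, -5], "gripper": 5}])

```text
time_s: 5.15
eef_pos: [475.8, -299.7, 237.7]
ee_rot: [0.005, 0.997, 0.071, 0.005]
force: [-0.8, 0.4, -1.0]
grip_width: 0.579
grip_force: 0.0
```

```bash
python3 - <<'E'
from h import *
s=sense();print(s['force'],s['grip_width'])
c=capture("wrist");save("w2",c)
# red gauge: grip across thickness (x): tool y along gauge x -> tool x along gauge -y or +y
go(459,227,300,87.6);go(459,227,300,-92.4)
print(s["joints"])
E
```

```text
[-0.82639661  0.37270671 -0.99449838] 0.5791444006806457
t 5.2 offset [  5.92 -52.25  -6.9 ] rot [  0.5   0.  -79.4] from [ 475. -299.  234.]
t 5.2 offset [  5.92 -52.25  -6.9 ] rot [  0.   -0.5 100.6] from [ 475. -299.  234.]
[-7.70460091e-01  4.46343109e-01  1.48521631e+00  3.70238644e-05
  1.19615953e+00  6.57748342e-01]
```

View pics/w2.png

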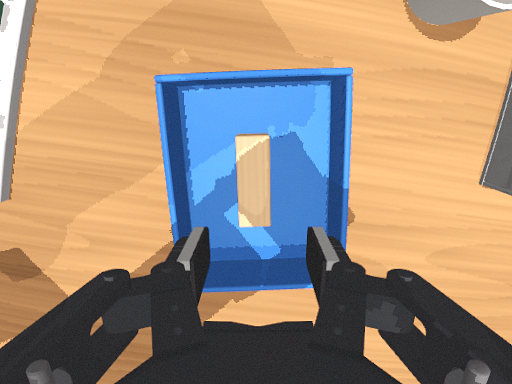

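The offcut lies inside the bin at (253,180). Next is the red gauge.

Call:
step_arm(plan=[{"offset": [5.9, -52.2, -4], "rot": [0, 0, -79.4], "gripper": 5}, {"offset": [5.9, -52.2, -4], "rot": [0, 0, -79.4], "gripper": 5}, {"offset": [5.9, -52.2, -4], "rot": [0, 0, -79.4], "gripper": 5}, {"offset": [5.9, -52.2, -4], "rot": [0, 0, -79.4], "gripper": 5}, {"offset": [5.9, -52.2, -4], "rot": [0, 0, -79.4], "gripper": 5}, {"offset": [5.9, -52.2, -4], "rot": [0, 0, -79.4], "gripper": 5}, {"offset": [5.9, -52.2, -4], "rot": [0, 0, -79.4], "gripper": 5}, {"offset": [5.9, -52.2, -4], "rot": [0, 0, -79.4], "gripper": 5}, {"offset": [5.9, -52.2, -4], "rot": [0, 0, -79.4], "gripper": 5}, {"offset": [5.9, -52.2, -4], "rot": [0, 0, -79.4], "gripper": 5}, {"offset": [5.9, -52.2, -4], "rot": [0, 0, -79.4], "gripper": 5}, {"offset": [5.9, -52.2, -4], "rot": [0, 0, -79.4], "gripper": 5}])

```text
time_s: 6.4
eef_pos: [457.7, 229.5, 269.4]
ee_rot: [-0.0, 0.721, 0.693, -0.0]
force: [-0.9, -1.0, -0.8]
grip_width: 0.586
grip_force: 0.0
```

```bash
python3 - <<'E'
from h import *
go(459,227,270,87.6)
s=sense();c=capture("wrist");W=cloud(c,s);Z=W[...,2];hsv=cv2.cvtColor(c["color"],cv2.COLOR_RGB2HSV).astype(int)
print(s["dq"].round(2));save("w3",c)
k=(Z>113)&(Z<128)&((hsv[...,0]<6)|(hsv[...,0]>174))&(hsv[...,1]>150)
P=W[k];print(len(P),cv2.minAreaRect(P[:,:2].astype(np.float32)),np.median(P,0))
E
```

```text
t 6.4 offset [-0.24  0.14 -0.06] rot [-0.  -0.   0.2] from [457.7 229.5 269.4]
[-0.07 -0.02  0.04 -0.02 -0.01 -0.05]
745 ((457.6744689941406, 228.31240844726562), (33.31263732910156, 13.343053817749023), 88.03633117675781) [457.89638302 229.70911848 121.08005945]
```

Call:
step_arm(plan=[{"offset": [-0.2, 0, 4], "rot": [0, 0, 0], "gripper": 4}, {"offset": [-0.2, 0, 7], "rot": [0, 0, 0], "gripper": 4}, {"offset": [-0.2, 0, 9], "rot": [0, 0, 0], "gripper": 4}, {"offset": [-0.2, 0, 11], "rot": [0, 0, 0], "gripper": 4}, {"offset": [-0.2, 0, 11.4], "rot": [0, 0, 0], "gripper": 4}, {"offset": [-0.2, 0, 11.4], "rot": [0, 0, 0], "gripper": 4}])

```text
time_s: 7.05
eef_pos: [458.5, 223.9, 155.7]
ee_rot: [-0.0, 0.722, 0.691, -0.001]
force: [0.6, -0.7, -0.0]
grip_width: 0.467
grip_force: 0.0
```

```bash
python3 - <<'E'
from h import *
go(458,227.8,155,87.6)
s=sense();print(s["force"],s["grip_width"])
E
```

```text
t 7.05 offset [ 0.39 -0.06  0.07] rot [-0.1  0.  -0.1] from [458.5 223.9 155.7]
[ 0.63576259 -0.67919913 -0.02413598] 0.466737241284701
```

Shift 4 mm along the handle and close.

Call:
step_arm(plan=[{"offset": [0.35, -0.05, 0], "rot": [0, 0, 0], "gripper": 4}, {"offset": [0.35, -0.05, 0], "rot": [0, 0, 0], "gripper": 4}, {"offset": [0.35, -0.05, 0], "rot": [0, 0, 0], "gripper": 0.8}, {"offset": [0.35, -0.05, 0], "rot": [0, 0, 0], "gripper": 0.8}, {"offset": [0.35, -0.05, 0], "rot": [0, 0, 0], "gripper": 0.8}, {"offset": [0.35, -0.05, 0], "rot": [0, 0, 0], "gripper": 0.8}, {"offset": [0.35, -0.05, 0], "rot": [0, 0, 0], "gripper": 0.8}, {"offset": [0.35, -0.05, 0], "rot": [0, 0, 0], "gripper": 0.8}, {"offset": [0.35, -0.05, 0], "rot": [0, 0, 0], "gripper": 0.8}], squeeze=80)

```text
time_s: 7.95
eef_pos: [458.4, 228.3, 156.5]
ee_rot: [0.0, 0.722, 0.692, 0.0]
force: [-1.0, 0.9, 6.3]
grip_width: 0.158
grip_force: 78.0
```

```bash
python3 - <<'E'
from h import *
s=sense();print(s["force"],s["grip_width"],s["grip_force"],s["wrist_torque"])
go(458,227.8,155,87.6)
E
```

```text
[-0.97884073  0.89813448  6.25793672] 0.15795252507991064 78.03799867630005 [0.03341277 0.16055244 0.04888646]
t 7.95 offset [-0.05 -0.04  0.15] rot [ 0.1 -0.  -0. ] from [458.4 228.3 156.5]
```

Call:
step_arm(plan=[{"offset": [0, 0, -1], "rot": [0, 0, 0], "gripper": 0.8}, {"offset": [0, 0, -3], "rot": [0, 0, 0], "gripper": 0.8}, {"offset": [0, 0, -5], "rot": [0, 0, 0], "gripper": 0.8}, {"offset": [0, 0, -8], "rot": [0, 0, 0], "gripper": 0.8}, {"offset": [0, 0, -11], "rot": [0, 0, 0], "gripper": 0.8}, {"offset": [0, 0, -12], "rot": [0, 0, 0], "gripper": 0.8}, {"offset": [0, 0, -12], "rot": [0, 0, 0], "gripper": 0.8}, {"offset": [0, 0, -12], "rot": [0, 0, 0], "gripper": 0.8}])

```text
time_s: 8.75
eef_pos: [457.7, 228.1, 274.6]
ee_rot: [-0.001, 0.722, 0.692, -0.001]
force: [0.3, -0.3, -1.7]
grip_width: 0.153
grip_force: 78.3
```

```bash
python3 - <<'E'
from h import *
s=sense();print(s["force"],s["grip_width"],s["grip_force"],s["wrist_torque"])
go(525.6,34.1,275,80)
E
```

```text
[ 0.29056151 -0.29043718 -1.68438496] 0.15289212995426735 78.26449871063232 [ 0.03081735 -0.00048996  0.01855844]
t 8.75 offset [-19.09   7.61  -0.04] rot [-0.1  0.   7.6] from [457.7 228.1 274.6]
```

Call:
step_arm(plan=[{"offset": [-4, 1.6, 0], "rot": [0, 0, 2], "gripper": 0.8}, {"offset": [-8, 3.2, 0], "rot": [0, 0, 4], "gripper": 0.8}, {"offset": [-12, 4.8, 0], "rot": [0, 0, 6], "gripper": 0.8}, {"offset": [-16, 6.4, 0], "rot": [0, 0, 7.6], "gripper": 0.8}, {"offset": [-18.5, 7.4, 0], "rot": [0, 0, 7.6], "gripper": 0.8}, {"offset": [-19.1, 7.6, 0], "rot": [0, 0, 7.6], "gripper": 0.8}, {"offset": [-19.1, 7.6, 0], "rot": [0, 0, 7.6], "gripper": 0.8}, {"offset": [-19.1, 7.6, 0], "rot": [0, 0, 7.6], "gripper": 0.8}, {"offset": [-19.1, 7.6, 0], "rot": [0, 0, 7.6], "gripper": 0.8}])

```text
time_s: 9.65
eef_pos: [525.6, 35.3, 275.7]
ee_rot: [-0.0, 0.766, 0.643, -0.0]
force: [0.6, 0.4, -0.7]
grip_width: 0.157
grip_force: 78.2
```

```bash
python3 - <<'E'
from h import *
s=sense();c=capture("wrist");W=cloud(c,s);save("w4",c);np.savez("w4.npz",W=W,im=c["color"],p=s["eef_pos"])
print(s["eef_pos"],s["force"])
go(525.6,34.1,275,80)
c=capture("side");W=cloud(c);im=c["color"]
cr=cv2.resize(im[110:260,190:350],None,fx=3.5,fy=3.5,interpolation=cv2.INTER_CUBIC)
a=cv2.imread("pics/w4.png")
h=max(cr.shape[0],384);o=np.zeros((h,cr.shape[1],3),np.uint8);o[:]=cr[...,::-1]
cv2.imwrite("pics/s4.png",o);np.savez("s4.npz",W=W,im=im)
E
```

```text
[525.56065187  35.31278952 275.68895052] [ 0.56950662  0.357188   -0.68097955]
t 9.7 offset [-0.11  0.02  0.08] rot [-0. -0.  0.] from [525.6  35.2 275.8]
```

View pics/w4.png

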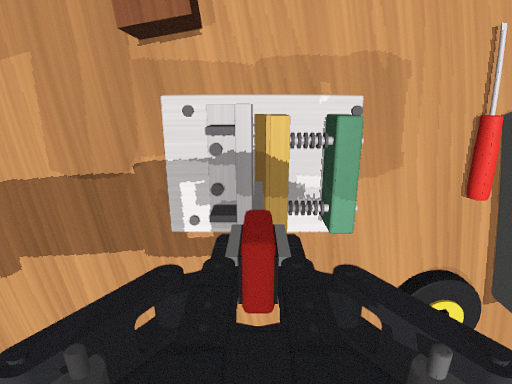

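View pics/s4.png

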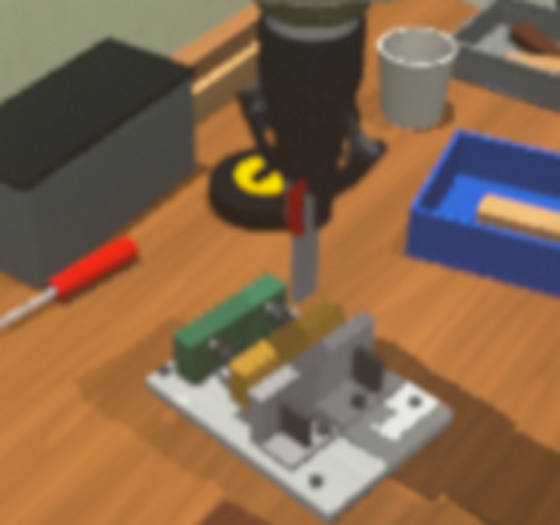

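The wrist view shows the fence top at columns 235–252, the shoe face and top at 254–290, and the red handle at 243–275 with the blade just above it. The side view shows the blade hanging vertically above the gap.

```bash
python3 - <<'E'
from h import *
d=np.load("w4.npz");W=d["W"];im=d["im"];hsv=cv2.cvtColor(im,cv2.COLOR_RGB2HSV).astype(int)
a=np.radians(-10);ex=np.array([np.cos(a),np.sin(a)]);ey=np.array([-ex[1],ex[0]])
O=np.array([519.25,35.2])
X=(W[...,:2]-O)@ex;Y=(W[...,:2]-O)@ey;Z=W[...,2]
print("tcp fx",(d["p"][:2]-O)@ex,(d["p"][:2]-O)@ey)
v,u=np.mgrid[0:384,0:512]
fx=(u>155)&(u<370)&(v>90)&(v<236)
k=fx&(Z>10)&(Z<20);print("base X",np.percentile(X[k],[0.5,99.5]),"Y",np.percentile(Y[k],[.5,99.5]))
for v0 in range(120,180,10):
    r=np.arange(228,296);print(v0,"Y",Y[v0,240].round(0));print(" ".join(f"{X[v0,q]:.1f}/{Z[v0,q]:.0f}" for q in r[::2]))
k=(hsv[...,1]>150)&((hsv[...,0]<6)|(hsv[...,0]>174))&(v>200)&(v<320)&(u>230)&(u<285)
zt=np.nanmax(Z[k]);print("handle ztop",zt)
t=k&(Z>zt-8);print("handle top X",np.percentile(X[t],[1,50,99]),"Y",np.percentile(Y[t],[1,99]),"Z",np.median(Z[t]),"TCPz",d["p"][2])
E
```

```text
tcp fx 6.195193191757426 1.206909194647933
base X [-99.12261721 115.45349064] Y [-78.69885797  79.82143111]
120 Y 55.0
-25.8/24 -23.9/22 -21.8/22 -19.7/22 -13.7/75 -11.8/76 -10.2/74 -8.4/73 -6.6/74 -4.8/73 -3.0/75 -1.2/75 -0.4/24 1.8/32 3.9/40 5.9/48 7.8/55 9.6/61 11.4/70 13.0/76 14.9/74 16.6/73 18.4/75 20.2/74 22.0/74 23.8/74 25.5/74 27.2/75 29.0/75 30.9/74 32.6/75 40.7/14 42.9/15 45.1/14
130 Y 47.0
-22.7/57 -20.7/59 -18.8/58 -16.9/59 -13.9/74 -12.0/75 -10.3/74 -8.4/74 -6.7/73 -4.8/75 -3.1/74 -1.3/74 -0.4/28 1.7/32 3.9/41 5.9/48 7.8/55 9.7/63 11.4/69 13.1/75 14.9/74 16.7/75 18.5/74 20.3/75 22.1/75 23.8/75 25.7/74 27.5/75 29.3/74 31.0/75 32.9/74 41.1/14 43.2/14 45.4/15
140 Y 38.0
-26.3/24 -24.4/21 -22.1/24 -20.0/22 -13.9/76 -12.2/74 -10.3/76 -8.6/74 -6.7/75 -4.9/74 -3.2/73 -1.3/74 -0.4/30 1.7/31 3.9/38 5.9/49 7.9/56 9.7/62 11.4/70 13.2/74 14.9/77 16.8/74 18.6/74 20.4/74 22.2/75 24.0/75 25.9/74 27.6/75 29.5/74 31.3/74 33.0/76 36.9/56 38.4/60 40.3/59
150 Y 28.0
-26.9/21 -24.6/22 -22.4/22 -20.2/23 -14.2/74 -12.4/74 -10.5/74 -8.7/74 -6.8/75 -5.0/74 -3.2/75 -1.4/74 -0.4/33 1.7/32 3.9/39 5
[... 171 characters left out ...]
.9/21 -22.7/22 -20.5/22 -14.4/74 -12.5/74 -10.7/74 -8.7/75 -7.0/74 -5.1/74 -3.3/74 -1.4/74 -0.4/36 1.6/30 3.8/39 5.9/48 7.9/56 9.8/64 11.6/70 13.3/75 15.2/73 17.0/74 18.8/75 20.7/73 22.6/73 24.3/75 26.2/75 28.1/73 29.9/74 31.8/74 33.5/75 42.0/14 44.2/15 46.3/15
170 Y 10.0
-27.3/23 -25.1/22 -22.9/22 -20.7/22 -14.5/74 -12.7/74 -10.8/75 -8.9/75 -7.1/75 -5.2/75 -3.3/75 -1.5/75 nan/nan 1.4/15 3.8/39 5.9/47 7.9/56 9.8/63 11.6/70 13.4/74 15.3/73 17.1/74 19.0/74 20.8/76 22.7/74 24.4/76 26.3/75 28.3/74 30.1/75 32.0/74 33.8/75 42.2/15 44.5/15 46.8/14
handle ztop 242.522812311511
handle top X [-0.64766195  6.05123235 12.4506352 ] Y [-14.45564229  17.63102214] Z 240.35537383373995 TCPz 275.6889505235133
```

Call:
step_arm(plan=[{"offset": [-0.1, -0.15, 2], "rot": [0, 0, 0], "gripper": 0.8}, {"offset": [-0.1, -0.15, 4], "rot": [0, 0, 0], "gripper": 0.8}, {"offset": [-0.1, -0.15, 5], "rot": [0, 0, 0], "gripper": 0.8}, {"offset": [-0.1, -0.15, 5.4], "rot": [0, 0, 0], "gripper": 0.8}, {"offset": [-0.1, -0.15, 5.8], "rot": [0, 0, 0], "gripper": 0.8}, {"offset": [-0.1, -0.15, 6.2], "rot": [0, 0, 0], "gripper": 0.8}, {"offset": [-0.1, -0.15, 6.6], "rot": [0, 0, 0], "gripper": 0.8}, {"offset": [-0.1, -0.15, 6.6], "rot": [0, 0, 0], "gripper": 0.8}, {"offset": [-0.1, -0.15, 6.6], "rot": [0, 0, 0], "gripper": 0.8}], squeeze=100)

```text
time_s: 10.65
eef_pos: [524.4, 33.4, 210.1]
ee_rot: [0.0, 0.766, 0.642, 0.0]
force: [0.9, 0.3, -1.6]
grip_width: 0.152
grip_force: 98.6
```

```bash
cat >> h.py <<'E'
a_=np.radians(-10);EX=np.array([np.cos(a_),np.sin(a_),0]);EY=np.array([-EX[1],EX[0],0]);O=np.array([519.25,35.2,0])
def st():
    F=[];T=[];p=[]
    for i in range(6):
        s=sense();F.append(s["force"]);T.append(s["wrist_torque"]);p.append(s["eef_pos"]); capture("side")
    F=np.mean(F,0);p=np.mean(p,0);T=np.mean(T,0)
    print("t",round(s["time_s"],2),"X %.2f Y %.2f tcpz %.2f tip depth %.1f"%((p-O)@EX,(p-O)@EY,p[2],75-(p[2]-146.6)),"Fx %.2f Fy %.2f Fz %.2f"%(F@EX,F@EY,F[2]),"Ty %.3f"%(T@EY),"grip",s["grip_width"].round(3),s["grip_force"])
    A=Rq(s["ee_rot"]);print("tool z",A[:,2].round(4),"yaw",np.degrees(np.arctan2(A[1,0],A[0,0])).round(2))
E
python3 -c "
from h import *
st()"
```

```text
Traceback (most recent call last):
  File "h.py", line 30, in st
    print("t",round(s["time_s"],2),"X %.2f Y %.2f tcpz %.2f tip depth %.1f"%((p-O)@EX,(p-O)@EY,p[2],75-(p[2]-146.6)),"Fx %.2f Fy %.2f Fz %.2f"%(F@EX,F@EY,F[2]),"Ty %.3f"%(T@EY),"grip",s["grip_width"].round(3),s["grip_force"])
                                                                                                                                                                                        ^^^^^^^^^^^^^^^^^^^^^
AttributeError: 'float' object has no attribute 'round'
```

```bash
sed -i 's/s\["grip_width"\].round(3)/round(s["grip_width"],3)/' h.py
python3 -c "
from h import *
st()"
```

```text
t 11.2 X 5.29 Y -0.90 tcpz 210.00 tip depth 11.6 Fx 0.01 Fy 0.58 Fz -1.20 Ty -0.000 grip 0.152 98.62318754196167
tool z [ 0.  0. -1.] yaw 79.96
```

Call:
step_arm(plan=[{"offset": [0, -0.1, 0], "rot": [0, 0, 0], "gripper": 0.8}, {"offset": [0, -0.2, 0], "rot": [0, 0, 0], "gripper": 0.8}, {"offset": [0, -0.2, 0], "rot": [0, 0, 0], "gripper": 0.8}, {"offset": [0, -0.2, 0], "rot": [0, 0, 0], "gripper": 0.8}])

```text
time_s: 11.65
eef_pos: [522.3, 33.8, 209.9]
ee_rot: [-0.0, 0.766, 0.642, -0.0]
force: [0.6, 0.1, -1.0]
grip_width: 0.15
grip_force: 98.8
```

```bash
python3 -c "
from h import *
st()"
```

```text
t 11.9 X 3.25 Y -0.90 tcpz 209.94 tip depth 11.7 Fx -0.05 Fy -0.01 Fz -1.24 Ty -0.005 grip 0.151 98.79515290260315
tool z [-0.  0. -1.] yaw 79.96
```

Call:
step_arm(plan=[{"offset": [0, -0.05, 0], "rot": [0, 0, 0], "gripper": 0.8}, {"offset": [0, -0.05, 0], "rot": [0, 0, 0], "gripper": 0.8}, {"offset": [0, -0.05, 0], "rot": [0, 0, 0], "gripper": 0.8}])

```text
time_s: 12.25
eef_pos: [522.0, 33.8, 210.0]
ee_rot: [0.0, 0.766, 0.642, 0.0]
force: [2.2, -0.5, -2.5]
grip_width: 0.151
grip_force: 98.6
```

```bash
python3 -c "
from h import *
st()"
```

```text
t 12.5 X 2.94 Y -0.92 tcpz 210.01 tip depth 11.6 Fx 2.38 Fy -0.23 Fz -2.31 Ty -0.571 grip 0.15 98.5912549495697
tool z [ 6.e-04 -1.e-04 -1.e+00] yaw 79.96
```

Call:
step_arm(plan=[{"offset": [0, 0, 0.3], "rot": [0, 0, 0], "gripper": 0.8}, {"offset": [0, 0, 0.6], "rot": [0, 0, 0], "gripper": 0.8}, {"offset": [0, 0, 0.9], "rot": [0, 0, 0], "gripper": 0.8}, {"offset": [0, 0, 1.2], "rot": [0, 0, 0], "gripper": 0.8}, {"offset": [0, 0, 1.2], "rot": [0, 0, 0], "gripper": 0.8}])

```text
time_s: 13.05
eef_pos: [521.9, 33.8, 197.5]
ee_rot: [0.0, 0.766, 0.642, 0.0]
force: [4.7, -0.8, -4.4]
grip_width: 0.149
grip_force: 98.4
```

```bash
python3 -c "
from h import *
st()"
```

```text
t 13.3 X 2.89 Y -0.94 tcpz 197.69 tip depth 23.9 Fx 4.92 Fy 0.01 Fz -4.06 Ty -1.143 grip 0.148 98.35656523704529
tool z [ 3.e-04 -0.e+00 -1.e+00] yaw 79.95
```

Call:
step_arm(plan=[{"offset": [0, 0, 0.2], "rot": [0, 0, 0], "gripper": 0.8}, {"offset": [0, 0, 0.4], "rot": [0, 0, 0], "gripper": 0.8}, {"offset": [0, 0, 0.4], "rot": [0, 0, 0], "gripper": 0.8}])

```text
time_s: 13.65
eef_pos: [521.9, 33.8, 193.8]
ee_rot: [0.0, 0.766, 0.642, 0.0]
force: [6.0, -0.7, -1.7]
grip_width: 0.153
grip_force: 98.6
```

```bash
python3 -c "
from h import *
st()"
```

```text
t 13.9 X 2.90 Y -0.91 tcpz 193.85 tip depth 27.8 Fx 5.26 Fy 0.33 Fz -2.48 Ty -1.160 grip 0.151 98.6060643196106
tool z [ 4.e-04 -0.e+00 -1.e+00] yaw 79.95
```

Call:
step_arm(plan=[{"offset": [0, 0, 0.2], "rot": [0, 0, 0], "gripper": 0.8}, {"offset": [0, 0, 0.3], "rot": [0, 0, 0], "gripper": 0.8}, {"offset": [0, 0, 0.3], "rot": [0, 0, 0], "gripper": 0.8}])

```text
time_s: 14.25
eef_pos: [522.0, 33.8, 191.1]
ee_rot: [0.0, 0.766, 0.642, 0.0]
force: [4.5, -0.8, 1.6]
grip_width: 0.148
grip_force: 99.6
```

```bash
python3 -c "
from h import *
st()"
```

```text
t 14.5 X 2.92 Y -0.90 tcpz 191.06 tip depth 30.5 Fx 5.45 Fy -0.20 Fz 2.05 Ty -1.037 grip 0.152 99.61375594139099
tool z [ 6.e-04 -1.e-04 -1.e+00] yaw 79.95
```

```bash
cat >> h.py <<'E'
def meas(W):
    D=np.nan_to_num(W,nan=-999)-O;X=D@EX;Y=D@EY;Z=W[...,2];ym=(Y>15)&(Y<55)
    f=lambda lo,hi,zl,zh:(lambda k:(k.sum(),X[k].mean().round(2),X[k].min().round(1),X[k].max().round(1)))(ym&(X>lo)&(X<hi)&(Z>zl)&(Z<zh))
    F=f(-20,4,71,79);S=f(8,45,71,79);H=f(70,112,60,70)
    print("fence",F,"shoe",S,"house",H,"S-F %.2f H-S %.2f"%(S[1]-F[1],H[1]-S[1]))
E
python3 - <<'E'
from h import *
meas(np.load("w4.npz")["W"])
s=sense();c=capture("wrist");meas(cloud(c,s));save("w5",c)
E
```

```text
fence (np.int64(743), np.float64(-7.65), np.float64(-15.4), np.float64(-0.4)) shoe (np.int64(1078), np.float64(22.96), np.float64(11.4), np.float64(34.4)) house (np.int64(1137), np.float64(90.83), np.float64(71.0), np.float64(105.0)) S-F 30.61 H-S 67.87
fence (np.int64(1499), np.float64(-7.59), np.float64(-15.3), np.float64(-0.2)) shoe (np.int64(2206), np.float64(23.54), np.float64(12.1), np.float64(35.0)) house (np.int64(2205), np.float64(90.44), np.float64(70.4), np.float64(104.5)) S-F 31.13 H-S 66.90
```

View pics/w5.png

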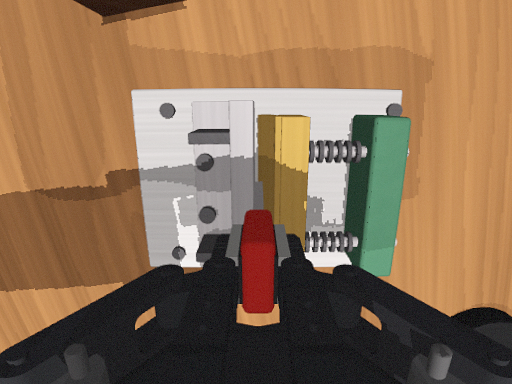

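The view confirms the blade is seated between the fence (edge at column 254) and the shoe (from column 260), with the shoe displaced about 0.5 mm. I'll go on about 5 mm.

Call:
step_arm(plan=[{"offset": [0, 0, 0.15], "rot": [0, 0, 0], "gripper": 0.8}, {"offset": [0, 0, 0.3], "rot": [0, 0, 0], "gripper": 0.8}, {"offset": [0, 0, 0.45], "rot": [0, 0, 0], "gripper": 0.8}, {"offset": [0, 0, 0.55], "rot": [0, 0, 0], "gripper": 0.8}, {"offset": [0, 0, 0.55], "rot": [0, 0, 0], "gripper": 0.8}])

```text
time_s: 15.1
eef_pos: [522.0, 33.8, 185.6]
ee_rot: [0.0, 0.766, 0.642, 0.0]
force: [5.6, -1.1, 5.2]
grip_width: 0.148
grip_force: 100.0
```

```bash
python3 - <<'E'
from h import *
st()
for i in range(3):
    s=sense();c=capture("wrist");W=cloud(c,s);meas(W)
np.savez("w6.npz",W=W,im=c["color"])
hsv=cv2.cvtColor(c["color"],cv2.COLOR_RGB2HSV).astype(int);v,u=np.mgrid[0:384,0:512]
k=(hsv[...,1]>150)&((hsv[...,0]<6)|(hsv[...,0]>174))&(v>200)&(v<320)&(u>230)&(u<285)
Z=W[...,2];zt=np.nanpercentile(Z[k],95);t=k&(Z>zt-6);print("handle top Z",np.median(Z[t]),"slope X->Z",np.polyfit(((W[t]-O)@EX),Z[t],1)[0],"tcp",s["eef_pos"][2])
E
```

```text
t 15.35 X 2.95 Y -0.91 tcpz 185.61 tip depth 36.0 Fx 5.04 Fy 0.00 Fz 4.49 Ty -0.968 grip 0.151 100.0011134147644
tool z [ 7.e-04 -1.e-04 -1.e+00] yaw 79.95
fence (np.int64(1565), np.float64(-7.67), np.float64(-15.3), np.float64(-0.2)) shoe (np.int64(2344), np.float64(24.77), np.float64(13.4), np.float64(36.4)) house (np.int64(2341), np.float64(90.44), np.float64(72.4), np.float64(104.6)) S-F 32.44 H-S 65.67
fence (np.int64(1567), np.float64(-7.66), np.float64(-15.2), np.float64(-0.2)) shoe (np.int64(2351), np.float64(24.79), np.float64(13.3), np.float64(36.4)) house (np.int64(2338), np.float64(90.44), np.float64(72.1), np.float64(104.4)) S-F 32.45 H-S 65.65
fence (np.int64(1557), np.float64(-7.67), np.float64(-15.3), np.float64(-0.2)) shoe (np.int64(2343), np.float64(24.81), np.float64(13.4), np.float64(36.3)) house (np.int64(2341), np.float64(90.45), np.float64(71.6), np.float64(104.7)) S-F 32.48 H-S 65.64
handle top Z 150.2731825366419 slope X->Z -0.00269543288859242 tcp 185.6076428336384
```

Call:
step_arm(plan=[{"offset": [0, 0, 0.06], "rot": [0, 0, 0], "gripper": 0.8}, {"offset": [0, 0, 0.06], "rot": [0, 0, 0], "gripper": 0.8}, {"offset": [0, 0, 0.06], "rot": [0, 0, 0], "gripper": 0.8}, {"offset": [0, 0, 0.06], "rot": [0, 0, 0], "gripper": 0.8}])

```text
time_s: 15.95
eef_pos: [522.0, 33.8, 185.1]
ee_rot: [0.0, 0.766, 0.642, 0.0]
force: [4.1, -0.2, 6.1]
grip_width: 0.155
grip_force: 100.1
```

```bash
python3 - <<'E'
from h import *
st()
s=sense();c=capture("wrist");meas(cloud(c,s))
print(finish_job())
E
```

```text
t 16.2 X 2.96 Y -0.91 tcpz 185.13 tip depth 36.5 Fx 4.79 Fy 0.24 Fz 6.07 Ty -0.887 grip 0.15 100.06351947784424
tool z [ 7.e-04 -1.e-04 -1.e+00] yaw 79.95
fence (np.int64(1554), np.float64(-7.7), np.float64(-15.3), np.float64(-0.2)) shoe (np.int64(2346), np.float64(24.92), np.float64(13.7), np.float64(36.6)) house (np.int64(2353), np.float64(90.38), np.float64(72.0), np.float64(104.9)) S-F 32.62 H-S 65.46
the job is handed in; nothing more can be done
None
```

The job is handed in at about 16 s: the offcut is in the bin, and the red gauge is still gripped in the gap against the fence, its tip about 36.5 mm below the tops (the shoe ends at 44 mm), the shoe back about 2.0 mm by camera.

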